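# Walk a printing stone round and square it up to the fence

## Robot

A 6-joint arm with a two-finger parallel gripper is mounted at the origin on a cart in front of the work surface, level with it; the furniture and walls round the work are solid. World frame = base frame: x ahead of the robot, y to its left, z up, the work surface at z = 0. Lengths are in m, angles in degrees, forces in N, time in s.
With the tool pointing down it reaches from about 0.375 to 0.9 m from the base axis. Payload 3.1 kg.
Tool frame: the origin (TCP) lies on the centre line of the jaws, within the pads' length; the fingertips stand 25 mm ahead of it and the grasp point (between the pads) lies 6 mm ahead of it; y points along the fingers, x is the direction in which the jaws open and shut, and the axes are right-handed (so a half turn about y gives the same grasp; the last joint's range is limited). The gripper opens to 87 mm and grips with 3 to 60 N. Pads are 19 mm wide; open, the fingers measure 117 mm over their backs; the gripper's body (75 mm by 190 mm) begins 51 mm behind the grasp point.
Start: joints at [-86.774, 30.224, 82.088, -0, 67.689, -10.227], TCP at [0.145, -0.608, 0.248] pointing down, gripper open.
Joint ranges: [-176.69, 176.69], [-43.24, 126.21], [12.49, 139.97], [-82, 262], [0, 151.66], [-163.58, 163.58]. Speed limits (degrees/s): [159.86, 159.86, 180, 180, 180, 180].

## Interface

Orientations are given as a 3x3 rotation matrix whose columns are the frame's x, y, z axes.
In Python, from rig import * gives the robot as it stands.
- The arm moves only by the tool play_rows, never from a script. Its argument "commands" is a list of rows, each a list of 2 entries, a list of its own where there are three numbers: the shift along the world's x, y, z in m, then the turn, a rotation vector about the world's x, y, z in rad. A call has 1 to 10 rows; each row is the pose to reach, as a shift and turn from the pose commanded when the call began; what a row does not reach only later rows make up. A row lasts 1/8 s, in which the tool goes at most 62.5 mm and 10.7 degrees, less where a joint would pass 70% of its speed; a pose out of reach is approached as far as the arm can. A call with a gripper value outside its range is refused whole. "gripper" is the finger opening in m, from 0 to 0.087, set as the call begins (left out, the last holds). The fingers move at their own pace and stop on an object; the grip force is fixed at half the most. Time passes only in rows, so rows that repeat a pose let the fingers close. It gives the time, the measured TCP pose, the force and the opening at its end, in the units of the state.
- read_state(): the state, without advancing time (a new reading comes with each control period).
- capture(name): name is "side" or "top" or "wrist"; returns a dict with "frame" (384x512x3 uint8, red, green, blue), "depth" (384x512 float32, m along the optical axis (not along the pixel's ray), 0 where there is no reading), "mtx" (3x3 intrinsics, pixels), "cam_to_world" (4x4, takes a point from camera to world coordinates); the wrist camera has in their place "hand_eye" (4x4, takes a point from camera to tool coordinates, whose origin is the TCP and whose axes are the tool frame's). Camera axes: x right, y down, z forward; pixel columns grow to the right and rows downward; lengths in m; the calibration is good to about 2 mm. A picture is of the moment at which its call begins: read the wrist's pose just before it.
- hand_in(): hands the job in, once; it reports no verdict.
The state is a dict: "time_s": time; "joint_positions": joint angles; "qvel": joint speeds; "tau": joint torques, N m; "position": TCP position; "tcp_rot": TCP orientation; "force": force on the tool from outside, world axes, zero at the start; "moment": the same for the moment, N m; "opening": opening from 0.0 (shut) to 1.0 (fully open).
Only numpy, scipy, OpenCV 4.12 (cv2) and the standard library are available. Lean on these libraries where they do the work, as an engineer would, in place of code of your own. Each camera call takes 0.05 s, during which the arm holds its last target. There are 200 camera calls.

## Task

The heavy printing stone stands askew in front of the low wooden fence. Without lifting it off the table, walk it round by pushing it (at one corner, then another, as suits) until a long side is square to the fence while the stone is still clear of it (do not let it touch the fence while it is well askew), then push it flat against the fence's steel face, with the whole stone between the two brass screws on the fence. Leave the small things round about where they are.

Things in the scene. Friction and masses are not known exactly. Their poses are not given: they have to be found in the camera images.
- stone: pale stone slab, 90 mm (its x) by 125 mm (its y) by 34 mm high, edges rounded 4 mm, about 0.9 kg; lies flat on the table and slides under a push of roughly 3 to 8 N; pushed squarely near the end of a long side it turns about a point some 60 mm from its centre towards the other end; both long sides are alike and either may go to the fence. Origin: centre of the underside; z up, y along the long side
- fence: fixed hardwood batten 28 mm (its x) by 240 mm (its y) by 30 mm high on the table, with a steel strip on its working face, which looks towards the robot (along its -x) and lies 14 mm from the origin. Two brass screw heads 14 mm across stand 3 mm out of its top, 92.5 mm either side of its middle. Origin: centre of the underside; y along the fence. With the stone flat against it the stone's centre is 59 mm from the fence's origin along -x
- eraser: loose eraser in a card sleeve, 25 x 48 x 14 mm, beyond the left end of the fence; leave alone. Origin: centre of the underside
- drier_bottle: loose small amber bottle, 31 mm across, 74 mm high, beyond the left end of the fence; leave alone. Origin: centre of the underside
- masking_roll: loose roll of masking tape lying flat, 100 mm across, 25 mm high, to the right of the stone; leave alone. Origin: centre of the underside
- jar_teal: loose paint jar with a black lid, 58 mm across, 66 mm high, right of the fence; leave alone. Origin: centre of the underside
- marker: loose felt marker, 17 x 128 x 17 mm, beyond the right end of the fence; leave alone. Origin: centre of the underside, y along it
- scraper: loose paint scraper with a yellow handle, 35 x 166 x 19 mm, on the near side of the table; leave alone. Origin: centre of the underside

How it is judged (in metres and radians):
On the way:
1. the stone has been turned until a long side is square to the fence (within 0.2 rad) while still at least 5 mm clear of it (angle between the y axis of stone and the y axis of fence, either way round below 0.2 rad and x of stone in the frame of fence below -0.064 m), for 0.1 s.
At the end, for the whole second after the job is handed in: the stone lies still and flat on the table with a long side against the fence's steel face (parallel within 0.035 rad, its centre's gap under 3.5 mm) and its centre within 30 mm of the fence's middle, so that it lies wholly between the brass screws (angle between the y axis of stone and the y axis of fence, either way round below 0.035 rad and x of stone in the frame of fence between -0.0625 and -0.055 m and y of stone in the frame of fence between -0.03 and 0.03 m and height (world z) of stone below 0.004 m and angle between stone's own z axis and vertical below 0.05 rad and linear speed of stone below 0.005 m/s); the robot touches nothing.
It fails at once if the stone is lifted or tipped (more than 6 mm or 0.12 rad) (height (world z) of stone above 0.006 m or angle between stone's own z axis and vertical above 0.12 rad).
It fails at once if the stone touches the fence while it is more than 0.25 rad askew (contact force between stone and fence above 1 N and angle between the y axis of stone and the y axis of fence, either way round above 0.25 rad).
It fails at once if a small thing round about is moved more than 20 mm (distance of any of eraser, drier_bottle, masking_roll, jar_teal, marker, scraper from where it was at the start of the episode above 0.02 m).
It also fails if it takes over 51 s, if anything falls off the work surface, if the arm or the gripper's body presses on something with over 40 N, if the wrist force passes 120 N, or if a joint passes its speed limit or range.

## Working session

There is one attempt and no reset: what is moved stays moved. The work goes in short steps, Python scripts to look and compute and a tool call to move; the robot and the scene stay as the last step left them, time stands still between calls to the robot, and variables do not carry over. Pictures are saved under pics/ and viewed, about 8 in all and at most 12, crops included, and the job is handed in when it is done.

Besides the shell and the picture viewer there is one more tool, called by a JSON object that holds its "method" and its "body", one argument or row to a line. play_rows: Moves the arm, as the interface text tells. Its arguments: {"type":"object","properties":{"commands":{"type":"array"},"gripper":{"type":"number"}},"required":["commands"]}

```bash
mkdir -p pics; python3 - <<'E'
from rig import *
import cv2,numpy as np
s=read_state();print(s['position'],s['tcp_rot'],s['opening'],s['time_s'])
for n in("top","side"):
    c=capture(n);cv2.imwrite(f"pics/{n}0.png",c['frame'][:,:,::-1]);np.savez(f"{n}0.npz",**{k:v for k,v in c.items()})
    print(n,c['mtx'],c['cam_to_world'])
E
```

```text
[ 0.14539539 -0.60714974  0.24655162] [[ 2.32669007e-01 -1.32872389e-04  9.72555970e-01]
 [-9.72553527e-01  2.21384478e-03  2.32668725e-01]
 [-2.18400321e-03 -9.99997541e-01  3.85867556e-04]] 0.998420614051808 0.0
top [[420.37630353   0.         261.70359126]
 [  0.         420.37630353 189.82388914]
 [  0.           0.           1.        ]] [[-0.00760884 -0.98642197  0.16405427  0.30903846]
 [-0.9998402   0.01015872  0.01470953 -0.30135376]
 [-0.01617638 -0.16391613 -0.98634164  0.97543708]
 [ 0.          0.          0.          1.        ]]
side [[449.27620612   0.         257.03692073]
 [  0.         449.27620612 187.14367767]
 [  0.           0.           1.        ]] [[-0.98486303 -0.09060076  0.14777115  0.27902833]
 [-0.17327413  0.4921248  -0.85310565  0.71548048]
 [ 0.00457017 -0.86579714 -0.50037429  0.63932978]
 [ 0.          0.          0.          1.        ]]
```

View pics/top0.png

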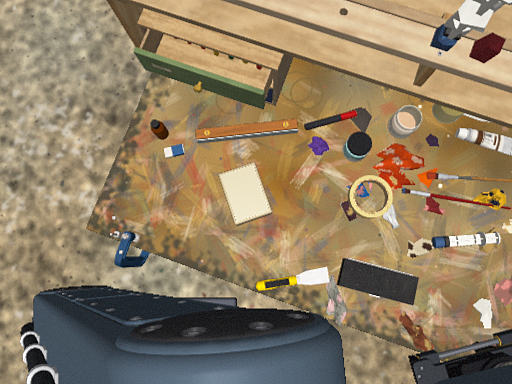

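The top view shows the stone at about (245,193), the fence from (197,133) to (298,127) with screws near (207,132) and (288,126), the roll at (372,196), the jar at (358,146) and the scraper at (290,280). Next I'll measure them.

```bash
cat > h.py <<'E'
import cv2,numpy as np
from rig import *
def ray(c,uv,z):
    uv=np.atleast_2d(np.float64(uv));d=np.c_[uv,np.ones(len(uv))]@np.linalg.inv(c['mtx']).T
    T=c['cam_to_world'];d=d@T[:3,:3].T;o=T[:3,3]
    return (o+d*((z-o[2])/d[:,2])[:,None])[:,:2]
def stone(c,zlo=.024):
    h=cv2.cvtColor(c['frame'],cv2.COLOR_RGB2HSV)
    m=((h[...,1]<75)&(h[...,2]>165)).astype(np.uint8)
    # depth -> world, keep points at stone-top height
    v,u=np.indices(m.shape);D=c['depth'];P=np.stack([u,v,np.ones_like(u)],-1)@np.linalg.inv(c['mtx']).T*D[...,None]
    W=P@c['cam_to_world'][:3,:3].T+c['cam_to_world'][:3,3]
    m&=((W[...,2]>zlo)&(W[...,2]<.045)&(W[...,0]>.3)&(W[...,0]<.72)&(abs(W[...,1]+.25)<.22)).astype(np.uint8)
    m=cv2.morphologyEx(m,cv2.MORPH_OPEN,np.ones((3,3)))
    k=max(cv2.findContours(m,0,2)[0],key=cv2.contourArea)
    p=ray(c,cv2.convexHull(k)[:,0],.033)
    r=cv2.minAreaRect((p*1000).astype(np.float32));b=cv2.boxPoints(r)
    e=[b[1]-b[0],b[2]-b[1]];l=max(e,key=np.linalg.norm);a=np.degrees(np.arctan2(l[1],l[0]))%180
    return dict(cen=np.round(r[0],1),size=np.round(r[1],1),long_deg=round(float(a),2),box=np.round(b)),m
E
python3 - <<'E'
from h import *
for n in("top","side"):
    c=dict(np.load(n+"0.npz"));
    try: r,m=stone(c);print(n,r)
    except Exception as e: print(n,e)
c=dict(np.load("top0.npz"))
f=c['frame'];cv2.imwrite("pics/c1.png",cv2.resize(f[100:230,140:340,::-1],None,fx=4,fy=4,interpolation=cv2.INTER_CUBIC))
f=dict(np.load("side0.npz"))['frame'];cv2.imwrite("pics/s1.png",cv2.resize(f[:,:,::-1],None,fx=1.5,fy=1.5))
for nm,uv,z in[("bottle",(159,128),.05),("eraser",(174,151),.014),("roll",(372,196),.025),("jar",(358,146),.06),("mk",(306,127),.01),("mk2",(355,114),.01),("scr",(257,286),.01),("scr2",(328,273),.01)]:print(nm,ray(c,uv,z).round(3))
E
```

```text
top {'cen': array([ 459.6, -248.2]), 'size': array([121.9,  87.3]), 'long_deg': 18.55, 'box': array([[ 388., -226.],
       [ 416., -309.],
       [ 531., -270.],
       [ 504., -187.]], dtype=float32)}
side {'cen': array([ 458.1, -251.6]), 'size': array([117.7,  82.5]), 'long_deg': 19.02, 'box': array([[ 389., -232.],
       [ 416., -310.],
       [ 527., -271.],
       [ 500., -193.]], dtype=float32)}
bottle [[ 0.609 -0.053]]
eraser [[ 0.564 -0.08 ]]
roll [[ 0.45  -0.538]]
jar [[ 0.559 -0.504]]
mk [[ 0.62  -0.394]]
mk2 [[ 0.651 -0.511]]
scr [[ 0.251 -0.275]]
scr2 [[ 0.278 -0.435]]
```

View pics/c1.png

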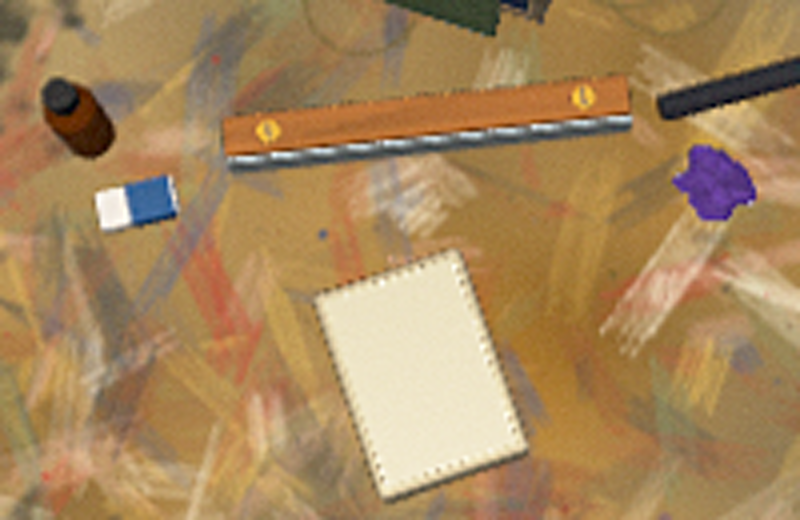

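View pics/s1.png

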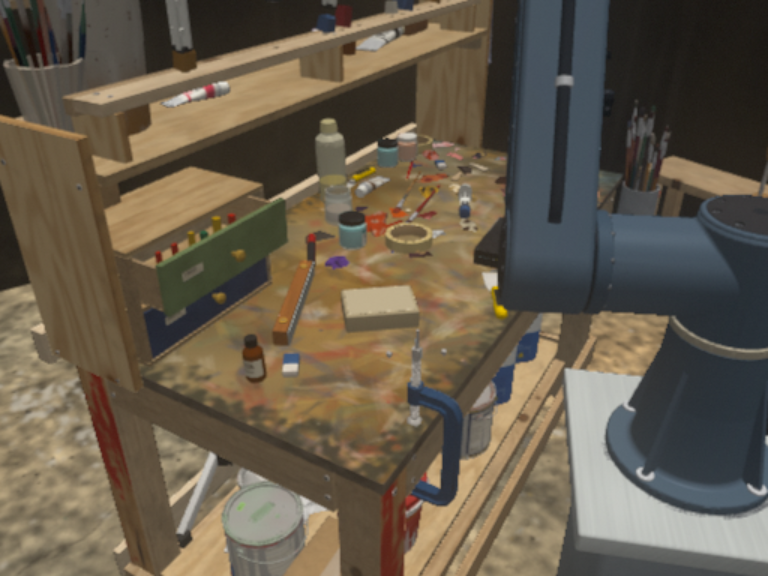

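The crop shows the screws at (267,131) and (583,96) in crop pixels, and the steel's top edge from (226,155) to (631,117). The side view confirms the layout and shows a drawer overhanging beyond the fence.

```bash
python3 - <<'E'
from h import *
c=dict(np.load("top0.npz"))
g=lambda a:np.array(a)/4+[140,100]-.4
s=ray(c,g([(267,130),(583,95)]),.0325)*1000
e=ray(c,g([(226,153),(631,116)]),.030)*1000
b=ray(c,g([(230,169),(632,130)]),.0)*1000
for p in(s,e,b):
  d=p[0]-p[1];print(p.round(1),np.linalg.norm(d).round(1),np.degrees(np.arctan2(d[1],d[0])).round(2),p.mean(0).round(1))
d=s[0]-s[1];a=np.arctan2(d[1],d[0])
F=s.mean(0);y=d/np.linalg.norm(d);x=np.array([y[1],-y[0]])
print("fx",x,"face dist",((e.mean(0)-F)@x),((b.mean(0)-F)@x))
print("target centre",F-59*x)
c2=dict(np.load("side0.npz"))
r=read_state();print(r['force'],r['time_s'])
E
```

```text
[[ 603.7 -159.2]
 [ 622.5 -343.7]] 185.4 95.84 [ 613.1 -251.4]
[[ 590.8 -135.1]
 [ 610.2 -371.5]] 237.3 94.69 [ 600.5 -253.3]
[[ 589.8 -132.4]
 [ 611.1 -374.2]] 242.7 95.03 [ 600.4 -253.3]
fx [0.99481845 0.1016674 ] face dist -12.686756311086636 -12.800278635570182
target centre [ 554.41200323 -257.4381816 ]
[-0.3694674  -0.33886814  0.38575956] 0.1
```

{"method": "play_rows", "body": {
  "commands": [
    [[0.03, 0.05, -0.02], [0, 0, -0.03]],
    [[0.06, 0.1, -0.05], [0, 0, -0.07]],
    [[0.09, 0.15, -0.08], [0, 0, -0.1]],
    [[0.12, 0.2, -0.1], [0, 0, -0.143]],
    [[0.145, 0.25, -0.1], [0, 0, -0.143]],
    [[0.17, 0.3, -0.1], [0, 0, -0.143]],
    [[0.195, 0.35, -0.1], [0, 0, -0.143]],
    [[0.22, 0.4, -0.1], [0, 0, -0.143]],
    [[0.25, 0.448, -0.1], [0, 0, -0.143]],
    [[0.255, 0.448, -0.1], [0, 0, -0.143]]
  ],
  "gripper": 0
}}

```text
time_s: 1.35
position: [0.4009, -0.1562, 0.1474]
tcp_rot: [[0.098, -0.001, 0.995], [-0.995, 0.001, 0.098], [-0.001, -1.0, -0.001]]
force: [-0.6, -0.2, -0.5]
opening: 0.015
```

{"method": "play_rows", "body": {
  "commands": [
    [[0, 0, -0.04], [0, 0, 0]],
    [[0, 0, -0.08], [0, 0, 0]],
    [[0, -0.005, -0.109], [0, 0, 0]],
    [[0, -0.02, -0.109], [0, 0, 0]],
    [[0, -0.03, -0.109], [0, 0, 0]],
    [[0, -0.038, -0.109], [0, 0, 0]],
    [[0, -0.046, -0.109], [0, 0, 0]],
    [[-0.001, -0.054, -0.109], [0, 0, 0]],
    [[-0.001, -0.062, -0.109], [0, 0, 0]],
    [[-0.002, -0.07, -0.109], [0, 0, 0]]
  ]
}}

```text
time_s: 2.6
position: [0.3962, -0.2273, 0.0386]
tcp_rot: [[0.092, -0.005, 0.996], [-0.996, 0.005, 0.092], [-0.006, -1.0, -0.004]]
force: [-1.1, 6.1, 3.7]
opening: 0.008
```

```bash
cat > look.py <<'E'
from h import *
import sys
c=capture("top")
try:print(stone(c)[0])
except Exception as e:print(e)
if len(sys.argv)>1:cv2.imwrite(f"pics/{sys.argv[1]}.png",cv2.resize(c['frame'][60:300,100:420,::-1],None,fx=2.4,fy=2.4))
r=read_state();print(r['time_s'],r['position'],r['force'])
E
python3 look.py t1
```

```text
{'cen': array([ 481.7, -258.9]), 'size': array([88.7, 62.6]), 'long_deg': 29.05, 'box': array([[ 428., -253.],
       [ 458., -308.],
       [ 536., -265.],
       [ 505., -210.]], dtype=float32)}
2.65 [ 0.39636853 -0.22849535  0.03863226] [-3.81271441  4.00912927  4.67740998]
```

View pics/t1.png

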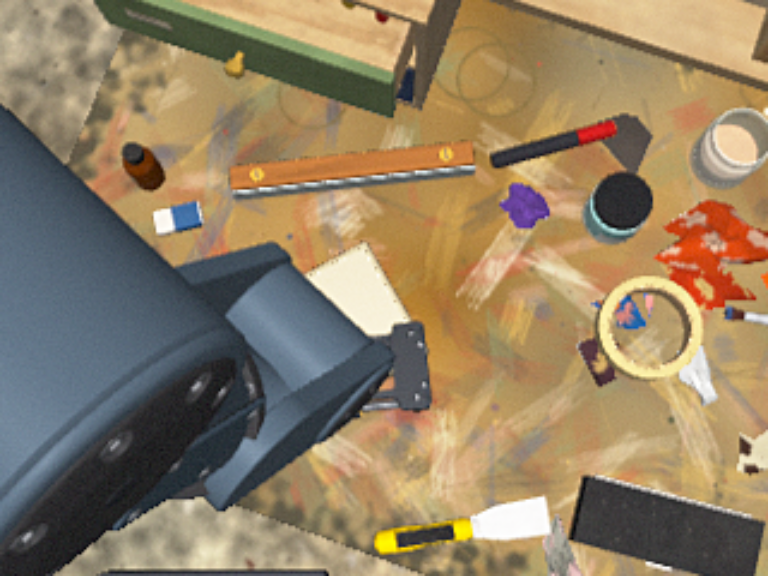

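The view shows the stone turning, about 30° now and partly hidden by the wrist. I'll keep pushing along the arc.

{"method": "play_rows", "body": {
  "commands": [
    [[0, -0.008, 0], [0, 0, 0]],
    [[0.001, -0.016, 0], [0, 0, 0]],
    [[0.002, -0.024, 0], [0, 0, 0]],
    [[0.004, -0.032, 0], [0, 0, 0]],
    [[0.007, -0.04, 0], [0, 0, 0]],
    [[0.01, -0.047, 0], [0, 0, 0]],
    [[0.013, -0.054, 0], [0, 0, 0]],
    [[0.013, -0.054, 0], [0, 0, 0]]
  ]
}}

```text
time_s: 3.65
position: [0.4099, -0.2828, 0.0384]
tcp_rot: [[0.092, -0.003, 0.996], [-0.996, 0.002, 0.092], [-0.003, -1.0, -0.003]]
force: [-4.7, 1.6, 2.6]
opening: 0.004
```

{"method": "play_rows", "body": {
  "commands": [
    [[-0.01, 0.015, 0], [0, 0, 0]],
    [[-0.01, 0.02, 0.04], [0, 0, 0]],
    [[-0.01, 0.02, 0.09], [0, 0, 0]],
    [[-0.01, -0.03, 0.11], [0, 0, 0]],
    [[0.01, -0.08, 0.11], [0, 0, 0]],
    [[0.02, -0.13, 0.11], [0, 0, 0]],
    [[0.03, -0.18, 0.11], [0, 0, 0]],
    [[0.04, -0.18, 0.11], [0, 0, 0]]
  ]
}}

```text
time_s: 4.65
position: [0.4524, -0.4694, 0.1491]
tcp_rot: [[0.088, 0.004, 0.996], [-0.996, -0.007, 0.088], [0.007, -1.0, 0.003]]
force: [-0.1, -0.0, 0.0]
opening: 0.003
```

```bash
python3 look.py t2
```

```text
{'cen': array([ 538.2, -249.4]), 'size': array([9.2, 9.5]), 'long_deg': 179.89, 'box': array([[ 533., -254.],
       [ 543., -254.],
       [ 543., -245.],
       [ 533., -245.]], dtype=float32)}
4.7 [ 0.45329062 -0.46630885  0.14865121] [0.52117028 0.36670101 0.05022173]
```

View pics/t2.png

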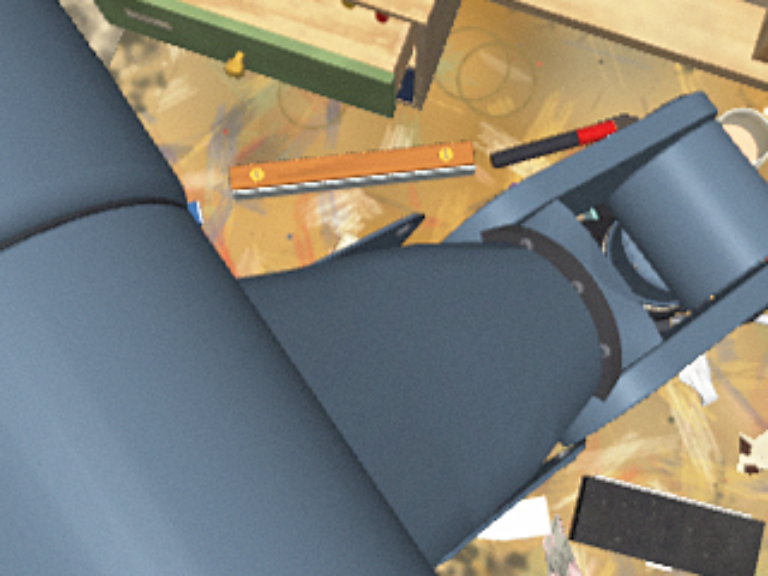

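The arm covers the stone from above here, so I'll use the side camera.

```bash
sed -i 's/capture("top")/capture(sys.argv[2] if len(sys.argv)>2 else "top")/; s/\[60:300,100:420,::-1\]/[60:300,100:420,::-1]/' look.py; python3 look.py s2 side
```

```text
{'cen': array([ 476.4, -283.6]), 'size': array([117. ,  83.1]), 'long_deg': 62.82, 'box': array([[ 413., -317.],
       [ 487., -355.],
       [ 540., -251.],
       [ 466., -213.]], dtype=float32)}
4.75 [ 0.45228782 -0.4641912   0.14828719] [-0.8468252   0.13256354 -0.2738666 ]
```

View pics/s2.png

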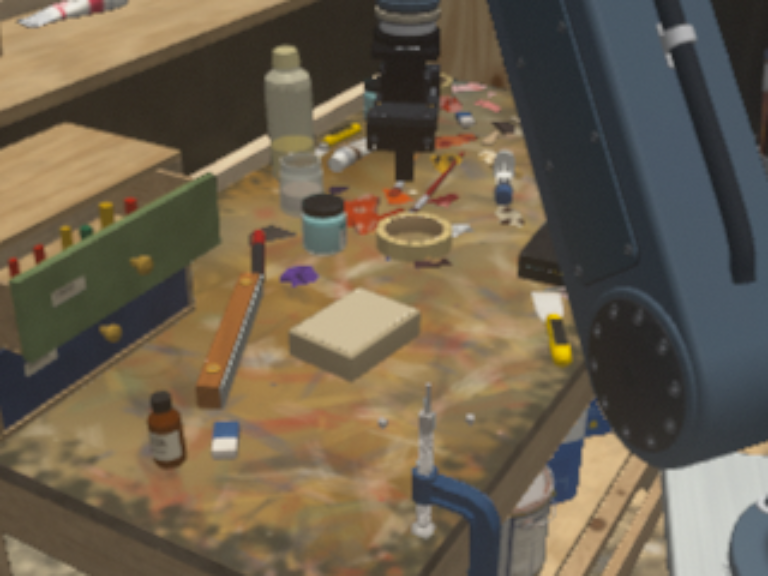

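The stone is near (478,-280) at about 62.5°, 33° short of square. Next I'll push its far-right corner from the fence side.

{"method": "play_rows", "body": {
  "commands": [
    [[0.03, 0.045, 0], [0, 0, 0]],
    [[0.06, 0.09, 0], [0, 0, 0]],
    [[0.09, 0.135, 0], [0, 0, 0]],
    [[0.119, 0.18, 0], [0, 0, 0]],
    [[0.119, 0.18, -0.04], [0, 0, 0]],
    [[0.119, 0.18, -0.08], [0, 0, 0]],
    [[0.119, 0.18, -0.111], [0, 0, 0]],
    [[0.113, 0.188, -0.111], [0, 0, 0]],
    [[0.107, 0.196, -0.111], [0, 0, 0]],
    [[0.101, 0.204, -0.111], [0, 0, 0]]
  ]
}}

```text
time_s: 6.0
position: [0.5531, -0.2597, 0.0394]
tcp_rot: [[0.092, 0.003, 0.996], [-0.996, -0.002, 0.092], [0.003, -1.0, 0.003]]
force: [1.9, -1.7, -0.6]
opening: 0.003
```

{"method": "play_rows", "body": {
  "commands": [
    [[-0.006, 0.005, 0], [0, 0, 0]],
    [[-0.012, 0.011, 0], [0, 0, 0]],
    [[-0.018, 0.017, 0], [0, 0, 0]],
    [[-0.024, 0.022, 0], [0, 0, 0]],
    [[-0.031, 0.027, 0], [0, 0, 0]],
    [[-0.038, 0.032, 0], [0, 0, 0]],
    [[-0.045, 0.036, 0], [0, 0, 0]],
    [[-0.05, 0.039, 0], [0, 0, 0]]
  ]
}}

```text
time_s: 7.0
position: [0.5022, -0.2207, 0.0376]
tcp_rot: [[0.092, 0.001, 0.996], [-0.996, -0.0, 0.092], [0.0, -1.0, 0.0]]
force: [3.9, -1.0, 1.7]
opening: 0.005
```

```bash
python3 look.py s3 side
```

```text
{'cen': array([ 446.7, -278.6]), 'size': array([ 71.9, 116.6]), 'long_deg': 100.39, 'box': array([[ 401., -228.],
       [ 422., -342.],
       [ 493., -329.],
       [ 472., -215.]], dtype=float32)}
7.05 [ 0.50118776 -0.22004581  0.03745   ] [ 3.62218708 -0.62764488  1.70839593]
```

View pics/s3.png

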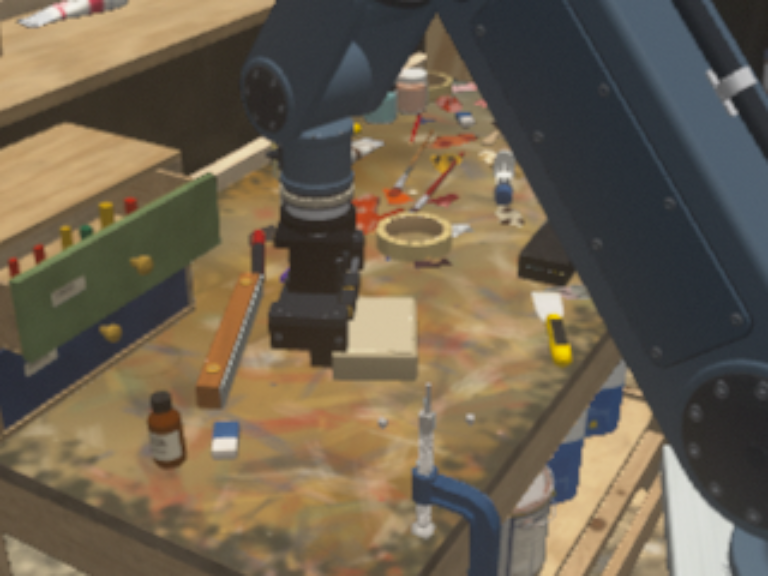

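The stone is about 3–4° past square, well clear of the fence, and the gripper stands between them. I'll lift, open the jaws, and come down on the near side for a two-finger push.

{"method": "play_rows", "body": {
  "commands": [
    [[0.012, 0.002, 0], [0, 0, 0]],
    [[0.014, 0.002, 0.05], [0, 0, 0]],
    [[0.01, 0, 0.1], [0, 0, 0]],
    [[-0.04, -0.02, 0.11], [0, 0, 0]],
    [[-0.09, -0.04, 0.11], [0, 0, 0]],
    [[-0.137, -0.056, 0.11], [0, 0, 0]],
    [[-0.137, -0.056, 0.11], [0, 0, 0]]
  ]
}}

```text
time_s: 7.92
position: [0.3618, -0.2755, 0.1468]
tcp_rot: [[0.088, -0.005, 0.996], [-0.996, 0.006, 0.088], [-0.006, -1.0, -0.005]]
force: [0.7, 0.6, -0.8]
opening: 0.003
```

{"method": "play_rows", "body": {
  "commands": [
    [[0, 0, 0], [0, 0, 0]],
    [[0, 0, 0], [0, 0, 0]],
    [[0, 0, 0], [0, 0, 0]],
    [[0, 0, 0], [0, 0, 0]]
  ],
  "gripper": 0.087
}}

```text
time_s: 8.43
position: [0.366, -0.2765, 0.1475]
tcp_rot: [[0.093, -0.0, 0.996], [-0.996, 0.0, 0.093], [-0.0, -1.0, -0.0]]
force: [0.5, 0.2, -0.0]
opening: 0.373
```

```bash
python3 look.py s4 side; python3 look.py t4 top
```

```text
{'cen': array([ 453. , -277.5]), 'size': array([ 82.8, 116.6]), 'long_deg': 100.17, 'box': array([[ 402., -227.],
       [ 423., -342.],
       [ 504., -328.],
       [ 483., -213.]], dtype=float32)}
8.475 [ 0.36582747 -0.27653693  0.14747462] [0.35582793 1.07850753 0.50342871]
{'cen': array([ 463.4, -307.2]), 'size': array([80.3, 52.9]), 'long_deg': 10.91, 'box': array([[ 419., -289.],
       [ 429., -341.],
       [ 508., -326.],
       [ 498., -274.]], dtype=float32)}
8.525 [ 0.36571849 -0.27658246  0.14750126] [-0.00632463 -1.19941204 -0.54582891]
```

{"method": "play_rows", "body": {
  "commands": [
    [[0, 0, -0.03], [0, 0, 0]],
    [[0, 0, -0.06], [0, 0, 0]],
    [[0, 0, -0.09], [0, 0, 0]],
    [[0, 0, -0.11], [0, 0, 0]],
    [[0, 0, -0.11], [0, 0, 0]],
    [[0, 0, -0.11], [0, 0, 0]],
    [[0.01, 0.001, -0.11], [0, 0, 0]],
    [[0.018, 0.002, -0.11], [0, 0, 0]],
    [[0.026, 0.003, -0.11], [0, 0, 0]],
    [[0.034, 0.004, -0.11], [0, 0, 0]]
  ]
}}

```text
time_s: 9.78
position: [0.3982, -0.2711, 0.0377]
tcp_rot: [[0.094, -0.004, 0.996], [-0.996, 0.003, 0.094], [-0.004, -1.0, -0.004]]
force: [-6.1, 0.9, 3.8]
opening: 1.003
```

{"method": "play_rows", "body": {
  "commands": [
    [[0.007, 0.001, 0], [0, 0, 0]],
    [[0.014, 0.003, 0], [0, 0, 0]],
    [[0.021, 0.004, 0], [0, 0, 0]],
    [[0.028, 0.006, 0], [0, 0, 0]],
    [[0.035, 0.007, 0], [0, 0, 0]],
    [[0.042, 0.008, 0], [0, 0, 0]],
    [[0.042, 0.008, 0], [0, 0, 0]]
  ]
}}

```text
time_s: 10.65
position: [0.4405, -0.2635, 0.0374]
tcp_rot: [[0.092, -0.003, 0.996], [-0.996, 0.002, 0.092], [-0.003, -1.0, -0.003]]
force: [-3.9, 1.2, 1.7]
opening: 0.999
```

```bash
python3 look.py s5 side
```

```text
{'cen': array([ 497.1, -270.4]), 'size': array([ 82.6, 114.5]), 'long_deg': 95.28, 'box': array([[ 451., -217.],
       [ 461., -331.],
       [ 544., -324.],
       [ 533., -210.]], dtype=float32)}
10.7 [ 0.44048225 -0.26359185  0.03737376] [-4.58311495  1.06836994  1.33846929]
```

The stone is now square at 95.3° and still about 55 mm clear. I'll push it on to the fence.

{"method": "play_rows", "body": {
  "commands": [
    [[0.008, 0.001, 0], [0, 0, 0]],
    [[0.016, 0.002, 0], [0, 0, 0]],
    [[0.024, 0.003, 0], [0, 0, 0]],
    [[0.032, 0.004, 0], [0, 0, 0]],
    [[0.039, 0.004, 0], [0, 0, 0]],
    [[0.044, 0.005, 0], [0, 0, 0]],
    [[0.048, 0.005, 0], [0, 0, 0]],
    [[0.05, 0.005, 0], [0, 0, 0]]
  ]
}}

```text
time_s: 11.7
position: [0.4894, -0.2588, 0.0373]
tcp_rot: [[0.092, -0.005, 0.996], [-0.996, 0.002, 0.092], [-0.003, -1.0, -0.004]]
force: [-7.9, -0.2, 4.1]
opening: 0.996
```

```bash
python3 look.py s6 side
```

```text
{'cen': array([ 547.4, -263.8]), 'size': array([ 81.8, 119.2]), 'long_deg': 96.0, 'box': array([[ 501., -209.],
       [ 513., -327.],
       [ 594., -319.],
       [ 582., -200.]], dtype=float32)}
11.75 [ 0.48970762 -0.25886053  0.03732732] [-7.18086868  0.86248066  3.68133722]
```

Small steps now, until the force shows it is seated.

{"method": "play_rows", "body": {
  "commands": [
    [[0.002, 0, 0], [0, 0, 0]],
    [[0.004, 0, 0], [0, 0, 0]],
    [[0.005, 0.0, 0], [0, 0, 0]],
    [[0.005, 0.0, 0], [0, 0, 0]]
  ]
}}

```text
time_s: 12.25
position: [0.4943, -0.2588, 0.0373]
tcp_rot: [[0.092, -0.005, 0.996], [-0.996, 0.003, 0.092], [-0.003, -1.0, -0.004]]
force: [-6.8, 0.4, 3.5]
opening: 0.999
```

{"method": "play_rows", "body": {
  "commands": [
    [[0.002, 0, 0], [0, 0, 0]],
    [[0.003, 0, 0], [0, 0, 0]],
    [[0.003, 0, 0], [0, 0, 0]]
  ]
}}

```text
time_s: 12.62
position: [0.4952, -0.2587, 0.0373]
tcp_rot: [[0.093, -0.009, 0.996], [-0.996, 0.003, 0.093], [-0.004, -1.0, -0.008]]
force: [-12.3, -1.6, 6.8]
opening: 0.997
```

{"method": "play_rows", "body": {
  "commands": [
    [[0.001, 0, 0], [0, 0, 0]],
    [[0.002, 0, 0], [0, 0, 0]],
    [[0.002, 0, 0], [0, 0, 0]]
  ]
}}

```text
time_s: 13.0
position: [0.4953, -0.2587, 0.0373]
tcp_rot: [[0.093, -0.012, 0.996], [-0.996, 0.004, 0.093], [-0.005, -1.0, -0.012]]
force: [-16.8, -4.2, 8.9]
opening: 0.997
```

It stopped at x=0.495 and the force is rising, so it is against the fence. One firmer press, then back off and check.

{"method": "play_rows", "body": {
  "commands": [
    [[0.002, 0, 0], [0, 0, 0]],
    [[0.003, 0, 0], [0, 0, 0]],
    [[0.003, 0, 0], [0, 0, 0]]
  ]
}}

```text
time_s: 13.38
position: [0.4955, -0.2587, 0.0373]
tcp_rot: [[0.094, -0.018, 0.995], [-0.996, 0.006, 0.094], [-0.007, -1.0, -0.017]]
force: [-24.1, -7.0, 11.9]
opening: 0.999
```

{"method": "play_rows", "body": {
  "commands": [
    [[-0.005, 0, 0], [0, 0, 0]],
    [[-0.012, -0.001, 0], [0, 0, 0]],
    [[-0.025, -0.002, 0], [0, 0, 0]],
    [[-0.035, -0.003, 0.03], [0, 0, 0]],
    [[-0.045, -0.05, 0.08], [0, 0, 0]],
    [[-0.055, -0.1, 0.12], [0, 0, 0]],
    [[-0.08, -0.15, 0.16], [0, 0, 0]],
    [[-0.11, -0.2, 0.2], [0, 0, 0]],
    [[-0.14, -0.25, 0.2], [0, 0, 0]],
    [[-0.17, -0.3, 0.2], [0, 0, 0]]
  ]
}}

```text
time_s: 14.62
position: [0.34, -0.5521, 0.2389]
tcp_rot: [[0.092, 0.002, 0.996], [-0.996, -0.004, 0.092], [0.004, -1.0, 0.002]]
force: [0.6, 0.4, 0.5]
opening: 0.998
```

{"method": "play_rows", "body": {
  "commands": [
    [[-0.05, -0.03, 0], [0, 0, 0]],
    [[-0.1, -0.05, 0], [0, 0, 0]],
    [[-0.15, -0.05, 0], [0, 0, 0]],
    [[-0.17, -0.05, 0], [0, 0, 0]],
    [[-0.17, -0.05, 0], [0, 0, 0]]
  ]
}}

```text
time_s: 15.25
position: [0.1698, -0.5999, 0.2371]
tcp_rot: [[0.089, 0.001, 0.996], [-0.996, -0.0, 0.089], [0.0, -1.0, 0.001]]
force: [1.1, -0.6, -0.3]
opening: 1.001
```

```bash
python3 look.py s7 side; python3 look.py t7; python3 - <<'E'
import cv2
i=cv2.imread('pics/t7.png');cv2.imwrite('pics/t7c.png',cv2.resize(i[100:340,80:420],None,fx=2.3,fy=2.3,interpolation=cv2.INTER_CUBIC))
E
```

```text
{'cen': array([ 552.2, -266.4]), 'size': array([ 82.8, 115.4]), 'long_deg': 95.51, 'box': array([[ 505., -213.],
       [ 517., -328.],
       [ 599., -320.],
       [ 588., -205.]], dtype=float32)}
15.3 [ 0.17100925 -0.59980218  0.23721626] [0.72955461 0.53829494 0.28593872]
{'cen': array([ 552.8, -261.7]), 'size': array([ 88. , 122.3]), 'long_deg': 95.39, 'box': array([[ 503., -205.],
       [ 515., -327.],
       [ 602., -318.],
       [ 591., -197.]], dtype=float32)}
15.35 [ 0.17173692 -0.59970592  0.23722867] [0.28210571 0.95534318 0.5897559 ]
```

View pics/t7c.png

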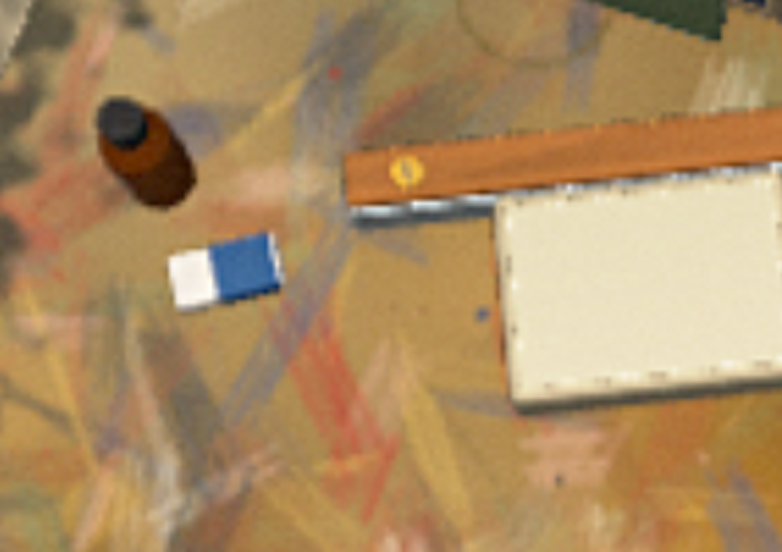

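The crop shows the stone's top edge flush along the fence, with no gap, about 90 px right of the left screw. The eraser and bottle are where they were. I'm handing in.

```bash
python3 -c "
from rig import *
print(hand_in())"
```

```text
the job is handed in; nothing more can be done
None
```

The stone is flat against the fence's steel face and between the two screws, and I handed the job in at about 15 s of the 51 s allowed. No verdict came back.

- **How I moved it:** I turned it 44° by pushing its near-left end with closed fingers, then about 37° more by pushing its far-right end. An open two-finger push from the near side squared it at about 55 mm from the fence and slid it in. It stopped there, and I pressed until the force reached about 24 N along the push.
- **Final top view:** the long side is at 95.4°, and the fence measures 95 to 96°. The centre is at (0.553, -0.262) m, with the seated target at (0.554, -0.257) m. That leaves it about 4 mm off the fence's middle and 1 to 2 mm off the target across the fence, about the calibration error.
- **Disagreement:** the side camera gave 95.5° but put the centre about 5 mm further along the fence. It was 3 mm off the top view in the same direction at the start, before anything moved.
- **Small things:** the eraser and bottle looked unmoved in the last picture. I did not re-measure the others, but the arm stayed well clear of them.

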